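Make the welding set safe for the night

ROBOT

A 6-joint arm with a two-finger parallel gripper is mounted at the origin on the work surface. World frame = base frame: x ahead of the robot, y to its left, z up, the work surface at z = 0. Lengths are in m, angles in rad, forces in N, time in s.
With the tool pointing down it reaches from about 0.3 to 0.775 m from the base axis. Payload 14.6 kg.
Tool frame: the origin (TCP) lies midway between the tips of the shut fingers; the grasp point (between the pads) lies 19 mm behind it; x points along the fingers, z is the direction in which the jaws open and shut, and the axes are right-handed (so a half turn about x gives the same grasp; the last joint's range is limited). The gripper opens to 85 mm and grips with 20 to 120 N. Pads are 22 mm wide; open, the fingers measure 114 mm over their backs; the gripper's body (76 mm by 85 mm) begins 54 mm behind the grasp point. The pads swing forward as they close: fully open they stand 13 mm farther back than shut.
Start: joints at [-1.394, 0.3, 1.521, -0, 1.321, -0.067], TCP at [0.133, -0.534, 0.231] pointing down, gripper open.
Joint ranges: [-3.03, 3.03], [-0.79, 2.21], [0.23, 2.52], [-1.04, 4.18], [0, 3.07], [-2.55, 2.55]. Speed limits (rad/s): [2.22, 2.22, 2.57, 3.14, 3.14, 3.14].

INTERFACE

Orientations are given as a rotation vector (axis times angle).
In Python, from workcell import manip gives the robot as it stands.
- The arm moves only by the tool jog_arm, never from a script. Its argument "series" is a list of rows, each an object of numbers: "dx", "dy", "dz": the shift along the tool's x, y, z in m; "spin": the turn about the tool's x in degrees; "grip": the closure, from 0 (fully open) to 1 (shut). A call has 1 to 5 rows; each row shifts and turns the pose as measured when the row begins, along the tool's axes as they then stand; what a row does not reach is not made up. A row lasts 1/8 s, in which the tool goes at most 62.5 mm and 10.7 degrees, less where a joint would pass 70% of its speed; a pose out of reach is approached as far as the arm can. A call is refused whole if a number of a shift passes 0.0625 or a number of a turn 10.7, either way. A call with a gripper value outside its range is refused whole. The fingers move at their own pace and stop on an object; "force" is the grip in N (left out, the last holds). Time passes only in rows, so rows that do not move let the fingers close. It gives the time, the measured TCP pose, the force and the opening at its end, in the units of the state.
- manip.sense(): the state, without advancing time (a new reading comes with each control period).
- manip.read_camera(name): name is "scene" or "top" or "wrist"; returns a dict with "frame" (384x512x3 uint8, blue, green, red), "fx", "fy", "cx", "cy" (pixels), "D" ([k1, k2, p1, p2, k3] as OpenCV has them; the pictures are not rectified), "camera_from_world" (4x4, takes a point from world to camera coordinates). Camera axes: x right, y up, looking along -z (the intrinsics and any distortion apply to the point x, -y, -z); pixel columns grow to the right and rows downward; lengths in m; the calibration is good to about 2 mm. A picture is of the moment at which its call begins. There is no depth.
- manip.finish_job(): hands the job in, once; it reports no verdict.
Trained networks look in a picture, given as the dict that the camera call returned (one of the last four; its "shot" number tells which), for a name from the list of things; names that differ only in an ending like _2 or _b are one class to them, and where a whole thing is asked for, a point or a joint stands for the part that bears it (a point fixed in the world has none). Each returns a list of dicts, best first, with "conf" (0 to 1); they miss things now and then, are a little off and sometimes report something else, mostly with a low value. They report only what shows in the picture. A call takes as long as a camera call.
- manip.look_for(picture, thing): "point" ([x, y, z] in m, in the coordinates of the camera as it stood for that picture, good to about 4 mm: the middle of the surface that is visible of it).
- manip.cut_out(picture, thing): "mask" (384x512 bool, what is visible of it).
The state is a dict: "t": time; "qpos": joint angles; "joint_velocities": joint speeds; "joint_efforts": joint torques, N m; "tool_pos": TCP position; "orientation": TCP orientation; "ft_force": force on the tool from outside, world axes, zero at the start; "ft_torque": the same for the moment, N m; "gripper_width": finger opening in m.
Only numpy, scipy, OpenCV 4.12 (cv2) and the standard library are available. Lean on these libraries where they do the work, as an engineer would, in place of code of your own. Each camera call takes 0.05 s, during which the arm holds its last target. There are 200 camera calls.

TASK

Make the welding set safe for the night. Put the spray can that stands in front of it into the empty compartment of the three-compartment tray, setting it down gently and upright; turn the set's big dial fully anticlockwise to its end stop, and only then flip the power lever down to off. Leave the small knob and everything else on the bench as they are.

Things in the scene. Friction and masses are not known exactly. Their poses are not given: they have to be found in the camera images.
- welder: Grey bench welding set (fixed, position and yaw vary), 240 (x) x 280 (y) x 162 mm high; a carrying handle on its rear top reaches 216 mm. Origin: centre of its underside; its x axis points to its rear. On its sloped front panel: big dial in the middle (own y 0), power lever at own y -93 mm, small knob at own y +92 mm, higher up.
- panel_edge (a point): Middle of the lower front edge of the welding set's control panel, at own x -120 mm, height 50 mm; axes as the set's. From here the flat panel rises to own x +60 mm, height 162 mm: a 32 degree slope whose outward normal leans 32 degrees from vertical to own -x. Guard bars 10 mm thick run up the slope at own y -134 and +134 mm, reaching 40 mm off the panel.
- dial (a joint): Angle of the big dial, rad: 0 = the anticlockwise end stop (minimum), 4.6 = fully clockwise; grows clockwise as seen looking onto the panel. Starts between 2.0 and 4.4, stays where it is left, slight friction (0.04 N m).
- dial_grip (a point): On the axis of the big black dial, 37 mm off the panel; z = panel normal. The dial is a disc 56 mm across, its top 14 mm off the panel, with an upright bar grip 53 mm long, 14 mm wide, 14 to 44 mm off the panel. This point turns with the dial: x lies along the bar and points straight up the slope at dial angle 0; a white mark is on the -x half.
- switch (a joint): Angle of the power lever, rad: 1.0 = on (leaning up the slope), 0 = off (leaning down the slope, towards the panel's front edge), end stops at both. Starts 0.93 to 1.0; stays where it is left (friction 0.06 N m).
- switch_tip (a point): Centre of the black ball (26 mm across) on the end of the power lever. The lever is a 10 mm rod, 50 mm from pivot to ball centre; the pivot lies 22 mm off the panel, its axis along the set's y. It leans 0.5 rad up-slope of the panel normal when on, 0.5 rad down-slope when off. Its grey block is 70 mm (up-slope) x 50 x 25 mm.
- trim_end (a point): End of the small knob's bar, on its top, 12.5 mm from the knob's axis; turns with it. To be left alone.
- trim (a joint): Angle of the small knob (26 mm across, 44 mm high) beside and above the big dial, rad; to be left alone.
- spray_can: The spray can to be put away: plain aluminium cylinder 52 mm across, 190 mm tall, white cap 42 mm across on the top 27 mm, 0.17 to 0.35 kg, standing on the bench in front of the welding set. Origin: centre of its underside, z up.
- tray: Dark steel tray (fixed) left or right of the welding set, outside 250 (x) x 90 (y) x 35 mm; walls and two dividers 4 mm thick, all 35 mm high, floor 4 mm above the origin. Compartments about 78 x 82 mm, centred at own x -82, 0, +82 mm, y 0. Two hold stock_can and stock_tin; the third has only a flat cardboard disc. Origin: centre of the underside.
- stock_can: Another aluminium spray can with a black cap, 52 mm across, 190 mm tall, standing in a compartment of the tray; leave it. Origin: centre of its underside.
- stock_tin: Short steel paint tin, 62 mm across, 82 mm tall, standing in a compartment of the tray; leave it. Origin: centre of its underside.
- scrap_bin: Low blue bin with steel scrap (fixed), 220 (x) x 120 (y) x 65 mm high, on the other side of the welding set from the tray. Origin: centre of its underside.
- offcut: Standing offcut of square steel tube, 40 x 40 x 60 mm high, loose, near the spray can; leave it. Origin: centre of its underside.
- bracket: Small red stepped steel work holder, 50 (x) x 14 (y) x 52 mm high, loose, standing in front of the welding set; leave it. Origin: centre of its underside.

How it is judged:
On the way, in this order (a step that is already met when the one before it is completed fails the run):
1. the big dial is at its anticlockwise end stop (value of joint dial below 0.1 rad), for 0.2 s.
2. the power lever is flipped down to off (value of joint switch below 0.12 rad), for 0.1 s.
At the end, for the whole second after the job is handed in: The dial is within 0.1 rad of its anticlockwise stop, the lever within 0.12 rad of fully off, and the spray can stands on the floor of a tray compartment, upright within 0.1 rad and at rest (value of joint dial below 0.1 rad and value of joint switch below 0.12 rad and x of spray_can in the frame of tray between -0.125 and 0.125 m and y of spray_can in the frame of tray between -0.045 and 0.045 m and z of spray_can in the frame of tray below 0.012 m and angle between spray_can's own z axis and vertical below 0.1 rad and linear speed of spray_can below 0.02 m/s); the robot touches nothing.
It fails at once if the spray can is tipped over (more than 0.6 rad) (angle between spray_can's own z axis and vertical above 0.6 rad).
It fails at once if the spray can is dropped or jammed into the tray (more than 60 N) (contact force between spray_can and tray above 60 N).
It fails at once if the small knob is turned (more than about 0.25 rad) (distance of trim_end from where it was at the start of the episode above 0.003 m).
It fails at once if a bystander (stock can, stock tin, offcut or bracket) is shifted by more than 30 mm or knocked over (distance of any of stock_can, stock_tin, offcut, bracket from where it was at the start of the episode above 0.03 m or angle between any of stock_can, stock_tin, offcut, bracket's own z axis and vertical above 0.5 rad).
It also fails if it takes over 72 s, if anything falls off the work surface, if the arm or the gripper's body presses on something with over 40 N, if the wrist force passes 120 N, or if a joint passes its speed limit or range.

## Working session

There is one attempt and no reset: what is moved stays moved. The work goes in short steps, Python scripts to look and compute and a tool call to move; the robot and the scene stay as the last step left them, time stands still between calls to the robot, and variables do not carry over. Pictures are saved under pics/ and viewed, about 8 in all and at most 12, crops included, and the job is handed in when it is done.

Besides the shell and the picture viewer there is one more tool, called after "Emit:" as name(argument=value, ...), one argument or row to a line, values as JSON. jog_arm: Moves the arm, as the interface text tells. Its arguments: {"type":"object","properties":{"series":{"type":"array"},"force":{"type":"number"}},"required":["series"]}

```bash
mkdir -p pics; ls; cat > h.py <<'E'
import numpy as np, cv2
from scipy.spatial.transform import Rotation as R
from workcell import manip
def toworld(pic,p):
    T=np.linalg.inv(pic["camera_from_world"]); return (T@np.r_[p,1])[:3]
def proj(pic,P):
    T=np.array(pic["camera_from_world"]); P=np.atleast_2d(P); C=(T[:3,:3]@P.T).T+T[:3,3]
    C=C*[1,-1,-1]; K=np.array([[pic["fx"],0,pic["cx"]],[0,pic["fy"],pic["cy"]],[0,0,1.]])
    return cv2.projectPoints(C,np.zeros(3),np.zeros(3),K,np.array(pic["D"],float))[0][:,0]
def ray(pic,uv,z):
    K=np.array([[pic["fx"],0,pic["cx"]],[0,pic["fy"],pic["cy"]],[0,0,1.]])
    n=cv2.undistortPoints(np.array(uv,float).reshape(-1,1,2),K,np.array(pic["D"],float))[:,0]
    T=np.linalg.inv(pic["camera_from_world"]); d=np.c_[n[:,0],-n[:,1],-np.ones(len(n))]@T[:3,:3].T; o=T[:3,3]
    return o+d*((z-o[2])/d[:,2])[:,None]
E
python3 - <<'E'
from h import *
s=manip.sense(); print(s)
ims=[]
for n in ["scene","top"]:
    p=manip.read_camera(n); ims.append(p["frame"])
    print(n,np.linalg.inv(p["camera_from_world"])[:3,3].round(3),p["fx"],p["D"])
    for t in ["welder","dial_grip","switch_tip","trim_end","spray_can","tray","stock_can","stock_tin","scrap_bin","offcut","bracket"]:
        r=manip.look_for(p,t); print(t,[(round(x["conf"],2),toworld(p,x["point"]).round(3).tolist()) for x in r[:2]])
cv2.imwrite("pics/a.png",ims[0]); cv2.imwrite("pics/b.png",ims[1])
E
```

```text
pics
{'t': 0.0, 'qpos': array([-1.39360266e+00,  3.00545920e-01,  1.52161474e+00,  2.36102488e-05,
        1.32067519e+00, -6.65886592e-02]), 'joint_velocities': array([ 0.00090202,  0.00157575,  0.00163416, -0.00022675, -0.00012862,
       -0.00091767]), 'joint_efforts': array([-1.16534852e-04, -5.43503523e+01, -3.61794591e+01, -4.40662495e-05,
        4.12006382e-03, -4.17086858e-05]), 'tool_pos': array([ 0.13272251, -0.53349922,  0.23066603]), 'orientation': array([ 1.02860578,  1.31563973, -1.02719353]), 'ft_force': array([-0.07324915,  0.09961034, -0.10785969]), 'ft_torque': array([0.02015883, 0.01173147, 0.02134503]), 'gripper_width': 0.08547382791102909}
scene [1.277 0.342 0.741] 420.2075377967594 [-0.11800946  0.          0.          0.          0.        ]
welder [(0.72, [0.818, -0.017, 0.123])]
dial_grip [(0.76, [0.696, -0.036, 0.123])]
switch_tip [(0.58, [0.67, -0.129, 0.179])]
trim_end [(0.68, [0.754, 0.043, 0.156])]
spray_can [(0.8, [0.595, 0.016, 0.121])]
tray [(0.93, [0.506, 0.338, 0.012]), (0.47, [0.482, 0.334, 0.126])]
stock_can [(0.71, [0.48, 0.333, 0.126])]
stock_t
[... 172 characters left out ...]
.18])]
bracket [(0.8, [0.532, -0.154, 0.022])]
top [ 0.408 -0.006  1.059] 376.5512146505542 [-0.00949662  0.          0.          0.          0.        ]
welder [(0.79, [0.726, -0.055, 0.129]), (0.58, [0.742, 0.039, 0.159])]
dial_grip [(0.77, [0.684, -0.045, 0.122])]
switch_tip []
trim_end [(0.43, [0.742, 0.033, 0.165])]
spray_can [(0.78, [0.564, 0.008, 0.164]), (0.55, [0.596, 0.085, 0.047])]
tray [(0.71, [0.487, 0.321, 0.001])]
stock_can [(0.72, [0.457, 0.316, 0.169])]
stock_tin [(0.71, [0.375, 0.329, 0.082]), (0.39, [0.488, 0.325, 0.002])]
scrap_bin [(0.93, [0.475, -0.333, 0.035]), (0.67, [0.686, -0.046, 0.12])]
offcut [(0.75, [0.596, 0.085, 0.048])]
bracket [(0.59, [0.522, -0.158, 0.04])]
```

View pics/a.png

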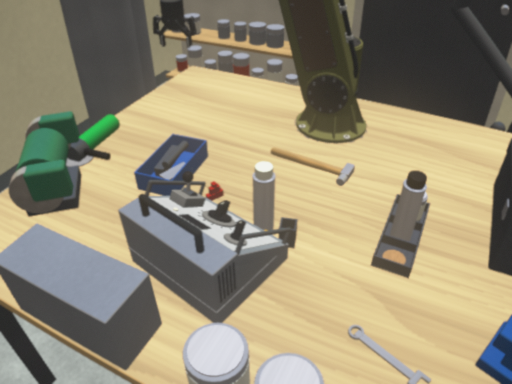

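View pics/b.png

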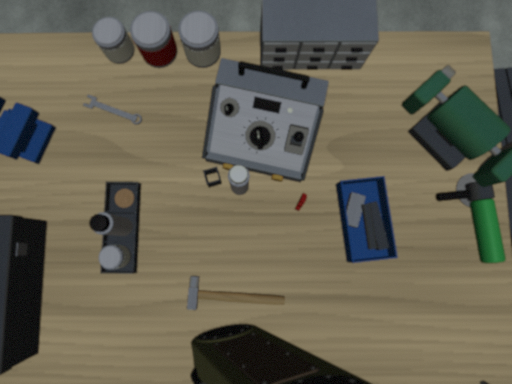

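The scene view shows the welder mid-bench (dial about (218,212), lever, spray can at (264,195)). It also shows the tray on the right with a cardboard disc in its end compartment (398,256). The top view shows the dial at (261,136), lever at (298,136), can at (239,178), offcut at (213,177) and bracket at (301,201). The tray's free compartment is at (124,198), its far (+x) end. Next I'll enlarge the welder and measure the tray.

```bash
python3 - <<'E'
from h import *
p=manip.read_camera("top"); f=p["frame"]
cv2.imwrite("pics/c.png",cv2.resize(f[55:195,200:335],None,fx=4,fy=4,interpolation=cv2.INTER_CUBIC))
np.save("top.npy",p,allow_pickle=True)
r=manip.cut_out(p,"tray"); m=r[0]["mask"]; print("tray",r[0]["conf"],cv2.minAreaRect(np.argwhere(m)[:,::-1].astype(np.float32)))
print("disc",ray(p,[(124,198)],0.004))
v,u=np.where(m); 
c=cv2.boxPoints(cv2.minAreaRect(np.argwhere(m)[:,::-1].astype(np.float32))); print(c,ray(p,c,0.03).round(3))
r=manip.cut_out(p,"spray_can"); m=r[0]["mask"]; print("can px",cv2.boundingRect(m.astype(np.uint8)))
E
```

```text
tray 0.9 ((120.35221862792969, 227.52935791015625), (36.80989074707031, 92.71902465820312), 2.7927021980285645)
disc [[0.54061844 0.33519983 0.004     ]]
[[ 99.71038 272.93707]
 [104.22788 180.32817]
 [140.99405 182.12164]
 [136.47656 274.73053]] [[0.335 0.384 0.03 ]
 [0.587 0.384 0.03 ]
 [0.581 0.281 0.03 ]
 [0.33  0.285 0.03 ]]
can px (228, 165, 22, 30)
```

View pics/c.png

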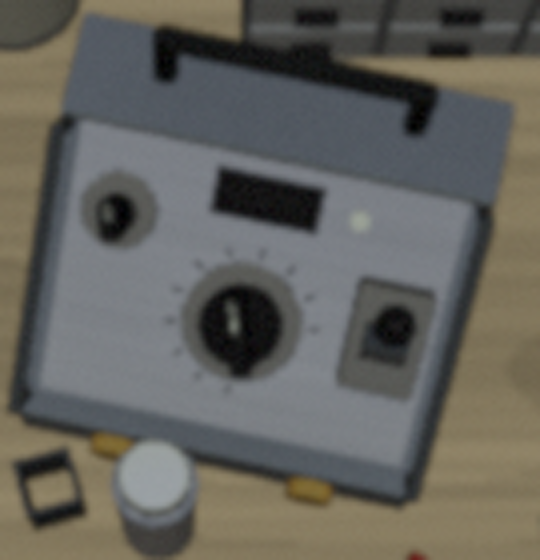

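The crop shows the welder's rear top corners at (88,15) and (513,102), and the panel's top edge from (68,118) to (490,205). The dial bar runs from its white mark at (235,305) up-slope to its end at (242,370), and the lever ball is at (396,325), leaning up (on). Next I'll fit the welder pose and dial angle.

```bash
python3 - <<'E'
from h import *
from scipy.optimize import least_squares
p=np.load("top.npy",allow_pickle=True).item()
C=lambda a:(np.array(a,float)-1.5)/4+[200,55]
uv=C([(88,15),(513,102),(68,118),(490,205)])
L=np.array([[.12,.14,.162],[.12,-.14,.162],[.06,.14,.162],[.06,-.14,.162]])
W=lambda q,l:np.c_[q[0]+np.cos(q[2])*l[:,0]-np.sin(q[2])*l[:,1],q[1]+np.sin(q[2])*l[:,0]+np.cos(q[2])*l[:,1],l[:,2]]
s=least_squares(lambda q:(proj(p,W(q,L))-uv).ravel(),[.74,-.05,-.2]); q=s.x; print(q.round(4),s.fun.round(2))
n=np.array([-np.sin(.5568),0,np.cos(.5568)]);up=np.array([np.cos(.5568),0,np.sin(.5568)]);e=np.array([-.12,0,.05])
# dial slope coordinate: dial disc centre px ~(233,324) at 14mm
f=lambda s,off,y=0:W(q,(e+s*up+off*n+[0,y,0])[None])
for nm,px,off,y in [("dial",(233,324),.014,0),("block",(386,337),.025,-.093)]:
    r=least_squares(lambda s:(proj(p,f(s[0],off,y))[0]-C(px)),[.1]); print(nm,r.x,r.fun)
    if nm=="dial": sd=r.x[0]
    else: sl=r.x[0]
Y=np.array([0,1,0])
for th in np.arange(2.2,3.6,.2):
    d=np.cos(th)*up-np.sin(th)*Y
    g=lambda r:(proj(p,W(q,(e+sd*up+.044*n+r*d)[None]))[0]-[200,55])*4+1.5
    print(round(th,2),g(.0265).round(),g(-.0265).round())
print("dial axis at panel/14/44",f(sd,0),f(sd,.014),f(sd,.044))
for a in (.5,-.5):
    print("ball",W(q,(e+sl*up+.022*n+.05*(np.cos(a)*n+np.sin(a)*up)+[0,-.093,0])[None]))
    print((proj(p,W(q,(e+sl*up+.022*n+.05*(np.cos(a)*n+np.sin(a)*up)+[0,-.093,0])[None]))-[200,55])*4)
print("can top",ray(p,C([(155,478)]),.19))
print("front bottom",W(q,np.array([[-.12,.14,.05],[-.12,-.14,.05]])), (proj(p,W(q,np.array([[-.12,.14,.0],[-.12,-.14,.0]])))-[200,55])*4)
t=manip.sense();print(R.from_rotvec(t["orientation"]).as_matrix().round(2))
E
```

```text
[ 0.7246 -0.056  -0.2184] [-1.54  1.53  0.97  2.02 -1.83 -2.27  2.37 -1.38]
dial [0.10318804] [2.54252071 0.52376127]
block [0.11823919] [1.08025049 0.2682928 ]
2.2 [268. 369.] [211. 308.]
2.4 [261. 374.] [218. 303.]
2.6 [254. 377.] [225. 299.]
2.8 [246. 379.] [234. 297.]
3.0 [237. 379.] [242. 297.]
3.2 [229. 378.] [250. 298.]
3.4 [221. 375.] [258. 301.]
dial axis at panel/14/44 [[ 0.69295697 -0.04893286  0.10453201]] [[ 0.68573418 -0.04732951  0.11641732]] [[ 0.67025677 -0.04389374  0.14188584]]
ball [[ 0.67115583 -0.13935718  0.18108241]]
[[399.25457495 316.64907868]]
ball [[ 0.63142219 -0.13053688  0.1557461 ]]
[[380.58798445 391.33646751]]
can top [[0.57238267 0.00860458 0.19      ]]
front bottom [[ 0.63777664  0.10672433  0.05      ]
 [ 0.57709775 -0.16662173  0.05      ]] [[ 21.06227726 436.83717799]
 [404.09831503 518.53064322]]
[[ 0.    0.97  0.24]
 [-0.    0.24 -0.97]
 [-1.    0.    0.  ]]
```

```bash
cat > fit.py <<'E'
from h import *
from scipy.optimize import least_squares
p=np.load("top.npy",allow_pickle=True).item()
C=lambda a:(np.array(a,float)-1.5)/4+[200,55]
n=np.array([-np.sin(.5568),0,np.cos(.5568)]);up=np.array([np.cos(.5568),0,np.sin(.5568)]);e=np.array([-.12,0,.05]);Y=np.array([0,1,0])
W=lambda q,l:np.c_[q[0]+np.cos(q[2])*l[:,0]-np.sin(q[2])*l[:,1],q[1]+np.sin(q[2])*l[:,0]+np.cos(q[2])*l[:,1],l[:,2]]
uv=C([(88,15),(513,102),(68,118),(490,205),(233,324),(386,337)])
def L(w,sd,sl): return np.array([[.12,w,.162],[.12,-w,.162],[.06,w,.162],[.06,-w,.162],e+sd*up+.014*n,e+sl*up+.025*n-.093*Y])
s=least_squares(lambda q:(proj(p,W(q,L(*q[3:])))-uv).ravel(),[.74,-.05,-.2,.13,.1,.12]); q=s.x; sd,sl=q[4:]
ballw=lambda a:W(q,(e+sl*up+.022*n+.05*(np.cos(a)*n+np.sin(a)*up)-.093*Y)[None])[0]
axis=lambda off:W(q,(e+sd*up+off*n)[None])[0]
E
python3 - <<'E'
from fit import *
print(q.round(4),s.fun.round(2))
for th in np.arange(2.4,3.3,.2):
    d=np.cos(th)*up-np.sin(th)*Y
    g=lambda r:(proj(p,W(q,(e+sd*up+.044*n+r*d)[None]))[0]-[200,55])*4+1.5
    print(round(th,2),g(.0265).round(),g(-.0265).round())
print("axis 0/25/44",axis(0),axis(.025),axis(.044))
for a in (.5,-.5): print("ball",ballw(a),(proj(p,ballw(a))-[200,55])*4+1.5)
E
```

```text
[ 0.7249 -0.0541 -0.227   0.1357  0.1032  0.1192] [-0.14  1.4  -1.15  2.06 -0.62 -2.44  0.02 -1.38  1.68  0.36  0.25  0.06]
2.4 [257. 373.] [214. 302.]
2.6 [250. 376.] [222. 298.]
2.8 [242. 378.] [230. 296.]
3.0 [233. 378.] [239. 296.]
3.2 [225. 377.] [247. 298.]
axis 0/25/44 [ 0.69339159 -0.0467721   0.10454868] [ 0.68051879 -0.04379842  0.12577244] [ 0.67073545 -0.04153843  0.1419025 ]
ball [ 0.67156195 -0.13717849  0.18157596] [[397.23493581 317.27180729]]
ball [ 0.63190544 -0.12801765  0.15623965] [[378.07659392 391.8929224 ]]
```

Emit:
jog_arm(
  series=[
    {"dy":0.05,"dz":-0.037},
    {"dy":0.05,"dz":-0.037},
    {"dy":0.05,"dz":-0.037},
    {"dy":0.05,"dz":-0.037},
    {"dy":0.05,"dz":-0.037},
  ],
)

```text
$.series[0]: bad value
```

Emit:
jog_arm(
  series=[
    {"dy":0.05,"dz":-0.037},
    {"dy":0.05,"dz":-0.037},
    {"dy":0.05,"dz":-0.037},
    {"dy":0.03,"dz":-0.022,"spin":7},
    {"spin":7},
  ],
)

```text
$.series[0]: bad value
```

Emit:
jog_arm(
  series=[
    {"dx":0,"dy":0.05,"dz":-0.037,"spin":0,"grip":0},
    {"dx":0,"dy":0.05,"dz":-0.037,"spin":0,"grip":0},
    {"dx":0,"dy":0.05,"dz":-0.037,"spin":0,"grip":0},
    {"dx":0,"dy":0.05,"dz":-0.037,"spin":0,"grip":0},
    {"dx":0,"dy":0.05,"dz":-0.037,"spin":0,"grip":0},
  ],
)

```text
t: 1.98
tool_pos: [0.3315, -0.2924, 0.231]
orientation: [1.032, 1.311, -1.032]
ft_force: [0.2, -0.8, -0.9]
gripper_width: 0.0854
```

Emit:
jog_arm(
  series=[
    {"dx":0,"dy":0.05,"dz":-0.037,"spin":0,"grip":0},
    {"dx":0,"dy":0.05,"dz":-0.037,"spin":0,"grip":0},
    {"dx":0,"dy":0.05,"dz":-0.037,"spin":0,"grip":0},
    {"dx":0,"dy":0.05,"dz":-0.037,"spin":0,"grip":0},
    {"dx":0,"dy":0.04,"dz":-0.037,"spin":7,"grip":0},
  ],
)

```text
t: 2.6
tool_pos: [0.5224, -0.0523, 0.2323]
orientation: [1.125, 1.256, -1.124]
ft_force: [0.8, -1.0, -0.5]
gripper_width: 0.0856
```

```bash
cat >> h.py <<'E'
def go(x,y,z=None,yaw=None):
    "rows amounts in tool axes to a world target; yaw = world angle of tool y"
    s=manip.sense(); M=R.from_rotvec(s["orientation"]).as_matrix(); t=np.array(s["tool_pos"])
    d=M.T@(np.array([x,y,t[2] if z is None else z])-t)
    a=np.arctan2(M[1,1],M[0,1])
    print("t",round(s["t"],2),"tcp",t.round(4),"yaw",round(a,3),"w",round(s["gripper_width"],4),"q1,q6",s["qpos"][[0,5]].round(2),"F",np.round(s["ft_force"],1))
    print("move dxyz",d.round(4),"" if yaw is None else "spin %.1f"%np.degrees((a-yaw+np.pi)%(2*np.pi)-np.pi))
E
python3 - <<'E'
from h import *
go(.572,.008,.125,0)
p=manip.read_camera("wrist"); cv2.imwrite("pics/d.png",p["frame"])
for t in ["spray_can","offcut","dial_grip","switch_tip"]:
    r=manip.look_for(p,t); print(t,[(round(x["conf"],2),toworld(p,x["point"]).round(3).tolist()) for x in r[:2]])
print(np.linalg.inv(p["camera_from_world"]).round(3))
E
```

```text
t 2.6 tcp [ 0.5224 -0.0523  0.2323] yaw 0.113 w 0.0856 q1,q6 [-0.17  1.29] F [ 0.8 -1.  -0.5]
move dxyz [ 0.1074  0.0557 -0.0546] spin 6.5
spray_can [(0.67, [0.574, 0.003, 0.191]), (0.44, [0.44, 0.291, 0.016])]
offcut [(0.76, [0.599, 0.094, 0.049])]
dial_grip [(0.94, [0.67, -0.044, 0.115])]
switch_tip [(0.84, [0.667, -0.136, 0.187])]
[[ 0.112  0.943  0.313  0.603]
 [-0.994  0.106  0.038 -0.043]
 [ 0.003 -0.315  0.949  0.375]
 [ 0.     0.     0.     1.   ]]
```

Emit:
jog_arm(
  series=[
    {"dx":0,"dy":0.028,"dz":-0.027,"spin":0,"grip":0},
    {"dx":0,"dy":0.029,"dz":-0.026,"spin":0,"grip":0},
    {"dx":0,"dy":0,"dz":0,"spin":6.5,"grip":0},
    {"dx":0,"dy":0,"dz":0,"spin":0,"grip":0},
  ],
)

```text
t: 3.35
tool_pos: [0.5715, 0.0006, 0.2331]
orientation: [1.211, 1.202, -1.21]
ft_force: [-0.7, -0.6, -0.0]
gripper_width: 0.0855
```

```bash
python3 - <<'E'
from h import *
p=manip.read_camera("wrist"); cv2.imwrite("pics/d.png",p["frame"])
r=manip.look_for(p,"spray_can"); print([(round(x["conf"],2),toworld(p,x["point"]).round(3).tolist()) for x in r[:2]])
go(.573,.006,.125,0)
E
```

```text
[]
t 3.45 tcp [0.5715 0.0007 0.2332] yaw -0.001 w 0.0854 q1,q6 [-0.06  1.51] F [-0.6  0.2  0.8]
move dxyz [ 0.1082  0.001  -0.0056] spin -0.1
```

View pics/d.png

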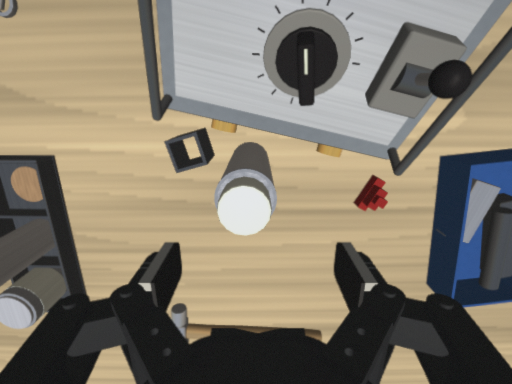

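The wrist view shows the can cap at (244,210) between the jaws, the dial with its bar from (306,28) to (306,102), and the ball at (449,79).

```bash
python3 - <<'E'
from h import *
p=manip.read_camera("wrist")
np.save("w1.npy",p,allow_pickle=True)
x=ray(p,[(244,210)],.19)[0]; print(x); go(x[0],x[1],.125,0)
print("ball",ray(p,[(449,79)],.1816), "dial",ray(p,[(307,52)],.1164))
E
```

```text
[0.57538698 0.01035926 0.19      ]
t 3.5 tcp [0.5715 0.0009 0.2332] yaw -0.002 w 0.0853 q1,q6 [-0.06  1.51] F [-0.7 -0.4 -0.1]
move dxyz [ 0.1082  0.0034 -0.0098] spin -0.1
ball [[ 0.66785303 -0.13083667  0.1816    ]] dial [[ 0.69408656 -0.0435806   0.1164    ]]
```

Emit:
jog_arm(
  series=[
    {"dx":0.03,"dy":0.003,"dz":-0.008,"spin":0,"grip":0},
    {"dx":0.05,"dy":0,"dz":0,"spin":0,"grip":0},
    {"dx":0.027,"dy":0,"dz":0,"spin":0,"grip":0},
    {"dx":0,"dy":0,"dz":0,"spin":0,"grip":0},
    {"dx":0,"dy":0,"dz":0,"spin":0,"grip":0.6},
  ],
  force=50,
)

```text
t: 4.12
tool_pos: [0.5753, 0.006, 0.1265]
orientation: [1.209, 1.201, -1.202]
ft_force: [0.1, 0.9, 1.0]
gripper_width: 0.0696
```

Emit:
jog_arm(
  series=[
    {"dx":0,"dy":0,"dz":0,"spin":0,"grip":1},
    {"dx":0,"dy":0,"dz":0,"spin":0,"grip":1},
    {"dx":0,"dy":0,"dz":0,"spin":0,"grip":1},
    {"dx":0,"dy":0,"dz":0,"spin":0,"grip":1},
  ],
  force=50,
)

```text
t: 4.62
tool_pos: [0.576, 0.0057, 0.1291]
orientation: [1.21, 1.199, -1.199]
ft_force: [-0.1, -0.1, -1.6]
gripper_width: 0.0511
```

Emit:
jog_arm(
  series=[
    {"dx":-0.03,"dy":0,"dz":0,"spin":0,"grip":1},
    {"dx":-0.05,"dy":0,"dz":0,"spin":0,"grip":1},
    {"dx":-0.01,"dy":0,"dz":-0.03,"spin":0,"grip":1},
    {"dx":0,"dy":0,"dz":-0.055,"spin":0,"grip":1},
    {"dx":0,"dy":0,"dz":-0.055,"spin":0,"grip":1},
  ],
)

```text
t: 5.25
tool_pos: [0.5745, 0.1464, 0.2214]
orientation: [1.214, 1.197, -1.204]
ft_force: [0.5, -0.3, -2.7]
gripper_width: 0.0512
```

Emit:
jog_arm(
  series=[
    {"dx":0,"dy":-0.01,"dz":-0.055,"spin":0,"grip":1},
    {"dx":0,"dy":-0.01,"dz":-0.055,"spin":0,"grip":1},
    {"dx":0,"dy":-0.01,"dz":-0.04,"spin":0,"grip":1},
    {"dx":0,"dy":0,"dz":-0.02,"spin":0,"grip":1},
    {"dx":0,"dy":0,"dz":0,"spin":0,"grip":1},
  ],
)

```text
t: 5.88
tool_pos: [0.5426, 0.3247, 0.2194]
orientation: [1.21, 1.199, -1.202]
ft_force: [1.1, -0.1, -3.1]
gripper_width: 0.051
```

```bash
python3 - <<'E'
from h import *
go(.541,.330,.135,0)
p=manip.read_camera("wrist"); np.save("w2.npy",p,allow_pickle=True); q=manip.read_camera("scene")
cv2.imwrite("pics/e.png",p["frame"])
E
```

```text
t 5.88 tcp [0.5426 0.3247 0.2194] yaw 0.002 w 0.051 q1,q6 [0.48 2.06] F [ 1.1 -0.1 -3.1]
move dxyz [ 0.0844 -0.0025 -0.0057] spin 0.1
```

View pics/e.png

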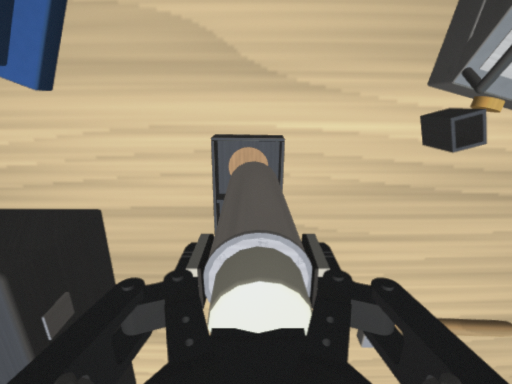

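The can is held upright. The tray's far rim corners are at (212,136) and (284,136), and the disc centre is about (248,164).

```bash
python3 - <<'E'
from h import *
p=np.load("w2.npy",allow_pickle=True).item()
print(ray(p,[(212,136),(284,136)],.035), ray(p,[(229,165),(268,165),(248,147)],.005))
E
```

```text
[[0.5852722  0.37840533 0.035     ]
 [0.58528894 0.29164497 0.035     ]] [[0.54290952 0.36211138 0.005     ]
 [0.54290617 0.30913269 0.005     ]
 [0.5673538  0.33607271 0.005     ]]
```

Emit:
jog_arm(
  series=[
    {"dx":0,"dy":0.001,"dz":-0.01,"spin":0,"grip":1},
    {"dx":0.03,"dy":0,"dz":0,"spin":0,"grip":1},
    {"dx":0.03,"dy":0,"dz":0,"spin":0,"grip":1},
    {"dx":0.013,"dy":0,"dz":0,"spin":0,"grip":1},
    {"dx":0.004,"dy":0,"dz":0,"spin":0,"grip":1},
  ],
)

```text
t: 6.6
tool_pos: [0.5476, 0.331, 0.1424]
orientation: [1.217, 1.194, -1.205]
ft_force: [1.0, 0.3, -2.1]
gripper_width: 0.0511
```

Emit:
jog_arm(
  series=[
    {"dx":0.003,"dy":0,"dz":0,"spin":0,"grip":1},
    {"dx":0.003,"dy":0,"dz":0,"spin":0,"grip":1},
    {"dx":0,"dy":0,"dz":0,"spin":0,"grip":1},
  ],
)

```text
t: 6.98
tool_pos: [0.5485, 0.3313, 0.1381]
orientation: [1.22, 1.193, -1.203]
ft_force: [-0.3, 0.1, -2.6]
gripper_width: 0.0507
```

Emit:
jog_arm(
  series=[
    {"dx":0,"dy":-0.005,"dz":-0.003,"spin":0,"grip":1},
    {"dx":0.003,"dy":0,"dz":0,"spin":0,"grip":1},
    {"dx":0.002,"dy":0,"dz":0,"spin":0,"grip":1},
    {"dx":0,"dy":0,"dz":0,"spin":0,"grip":1},
  ],
)

```text
t: 7.48
tool_pos: [0.5433, 0.3348, 0.1335]
orientation: [1.22, 1.193, -1.202]
ft_force: [0.5, -0.4, -1.8]
gripper_width: 0.0509
```

Emit:
jog_arm(
  series=[
    {"dx":0.002,"dy":0,"dz":0,"spin":0,"grip":1},
    {"dx":0,"dy":0,"dz":0,"spin":0,"grip":1},
  ],
)

```text
t: 7.72
tool_pos: [0.5438, 0.3349, 0.1322]
orientation: [1.222, 1.193, -1.2]
ft_force: [-0.1, -1.3, -0.1]
gripper_width: 0.051
```

```bash
python3 - <<'E'
from h import *
go(.543,.335,.133,0)
E
```

```text
t 7.72 tcp [0.5438 0.3349 0.1322] yaw -0.006 w 0.051 q1,q6 [0.5  2.08] F [-0.1 -1.3 -0.1]
move dxyz [-0.0008 -0.0008 -0.0001] spin -0.3
```

Weight is off the wrist, so the can is on the tray floor. Releasing and rising.

Emit:
jog_arm(
  series=[
    {"dx":0,"dy":0,"dz":0,"spin":0,"grip":0.3},
    {"dx":0,"dy":0,"dz":0,"spin":0,"grip":0.1},
    {"dx":0,"dy":0,"dz":0,"spin":0,"grip":0},
    {"dx":0,"dy":0,"dz":0,"spin":0,"grip":0},
    {"dx":-0.03,"dy":0,"dz":0,"spin":0,"grip":0},
  ],
)

```text
t: 8.35
tool_pos: [0.5426, 0.3345, 0.1606]
orientation: [1.219, 1.194, -1.204]
ft_force: [-0.0, 0.1, -0.3]
gripper_width: 0.0856
```

Emit:
jog_arm(
  series=[
    {"dx":-0.05,"dy":0,"dz":0,"spin":0,"grip":0},
    {"dx":-0.04,"dy":0,"dz":0,"spin":0,"grip":0},
    {"dx":0,"dy":0,"dz":0,"spin":0,"grip":0},
  ],
)

```text
t: 8.72
tool_pos: [0.5415, 0.3348, 0.2555]
orientation: [1.221, 1.193, -1.201]
ft_force: [0.7, -0.7, -0.7]
gripper_width: 0.0854
```

```bash
python3 - <<'E'
from h import *
go(.68,-.0435,.24,None)
for n in ["top","scene"]:
    p=manip.read_camera(n); r=manip.look_for(p,"spray_can"); print([(round(x["conf"],2),toworld(p,x["point"]).round(3).tolist()) for x in r[:2]])
    if n=="scene": cv2.imwrite("pics/f.png",cv2.resize(p["frame"][130:290,320:470],None,fx=3,fy=3))
E
```

```text
t 8.72 tcp [0.5415 0.3348 0.2555] yaw -0.006 w 0.0854 q1,q6 [0.5  2.08] F [ 0.7 -0.7 -0.7]
move dxyz [0.0182 0.1405 0.3775] 
[(0.59, [0.532, 0.32, 0.139]), (0.21, [0.683, -0.046, 0.123])]
[(0.97, [0.563, 0.339, 0.126]), (0.45, [0.7, -0.035, 0.129])]
```

View pics/f.png

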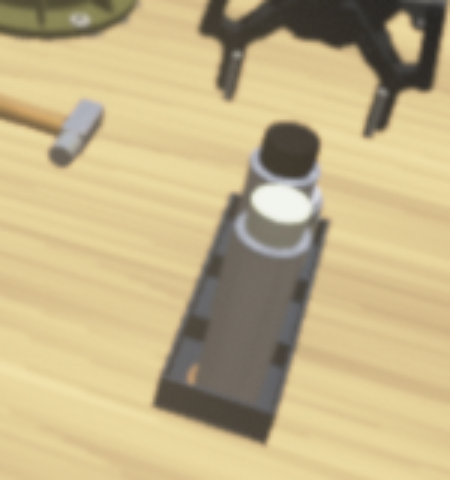

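The can stands upright in the free compartment and is clear of the walls. Next is the dial; I'll take a closer look from above first.

Emit:
jog_arm(
  series=[
    {"dx":0,"dy":0.01,"dz":0.056,"spin":0,"grip":0.65},
    {"dx":0,"dy":0.01,"dz":0.056,"spin":0,"grip":0.65},
    {"dx":0,"dy":0.01,"dz":0.056,"spin":0,"grip":0.65},
    {"dx":0,"dy":0.01,"dz":0.056,"spin":0,"grip":0.65},
    {"dx":0,"dy":0.01,"dz":0.056,"spin":0,"grip":0.65},
  ],
)

```text
t: 9.55
tool_pos: [0.588, 0.0491, 0.2452]
orientation: [1.204, 1.204, -1.212]
ft_force: [1.3, 0.3, -0.7]
gripper_width: 0.0298
```

Emit:
jog_arm(
  series=[
    {"dx":0,"dy":0.014,"dz":0.056,"spin":0,"grip":0.65},
    {"dx":0,"dy":0.01,"dz":0.04,"spin":0,"grip":0.65},
    {"dx":0,"dy":0,"dz":0,"spin":0,"grip":0.65},
    {"dx":0,"dy":0,"dz":0,"spin":0,"grip":0.65},
  ],
)

```text
t: 10.05
tool_pos: [0.6112, -0.0536, 0.2406]
orientation: [1.205, 1.208, -1.22]
ft_force: [0.2, 0.8, 0.9]
gripper_width: 0.0302
```

```bash
python3 - <<'E'
from h import *
go(.678,-.0432,.131,0)
p=manip.read_camera("wrist"); np.save("w3.npy",p,allow_pickle=True); cv2.imwrite("pics/g.png",p["frame"])
for t in ["dial_grip","switch_tip"]:
    r=manip.look_for(p,t); print(t,[(round(x["conf"],2),toworld(p,x["point"]).round(3).tolist()) for x in r[:2]])
E
```

```text
t 10.05 tcp [ 0.6112 -0.0536  0.2406] yaw -0.004 w 0.0302 q1,q6 [-0.14  1.43] F [0.2 0.8 0.9]
move dxyz [ 0.109   0.0675 -0.0113] spin -0.3
dial_grip [(0.74, [0.691, -0.046, 0.122])]
switch_tip [(0.69, [0.674, -0.136, 0.183])]
```

View pics/g.png

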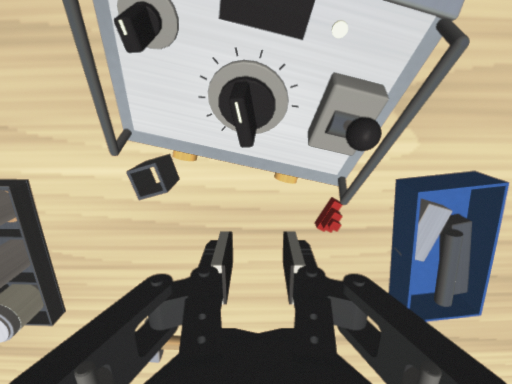

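The wrist view shows the dial ring centred at about (248,97), with the bar from (238,88) to (247,143), white mark up-slope. The ball is at (363,134), its block's top face spanning (317,138)–(386,85). I'll check these against the fit.

```bash
cat > chk.py <<'E'
from fit import *
w=np.load("w3.npy",allow_pickle=True).item()
P=lambda X:proj(w,X)[0].round(1)
print("ring",P(axis(0)),P(axis(.002)),"ball",P(ballw(.5)),"disc14",P(axis(.014)))
# joint fit, top + wrist, 60mm top edges dropped weights
def res(q):
    A=(proj(p,W(q,L(*q[3:])))-uv).ravel()
    l=np.array([e+q[4]*up+.001*n, e+q[5]*up+.022*n+.05*(np.cos(.48)*n+np.sin(.48)*up)-.093*Y])
    B=(proj(w,W(q,l))-[[248,97],[363,134]]).ravel()
    return np.r_[A,B]
s2=least_squares(res,q,loss="soft_l1"); print(s2.x.round(4),res(s2.x).round(1)); q=s2.x; sd,sl=q[4:]
axis=lambda off:W(q,(e+sd*up+off*n)[None])[0]
ballw=lambda a:W(q,(e+sl*up+.022*n+.05*(np.cos(a)*n+np.sin(a)*up)-.093*Y)[None])[0]
print("axis 0/14/31/44",axis(0),axis(.014),axis(.031),axis(.044))
print("ball",ballw(.48),ballw(-.5))
for th in np.arange(2.6,3.4,.1):
    d=np.cos(th)*up-np.sin(th)*Y
    g=lambda r:proj(w,W(q,(e+sd*up+.044*n+r*d)[None]))[0].round()
    print(round(th,2),g(.0265),g(-.0265))
np.save("q.npy",q)
E
python3 chk.py
```

```text
ring [249.   98.8] [248.8  99.9] ball [369.2 129.8] disc14 [247.1 106.8]
[ 0.727  -0.0531 -0.24    0.1362  0.1031  0.115 ] [ 0.1  0.1 -0.9  2.1 -0.7 -3.8 -0.  -1.4  1.1 -0.4 -0.8  1.3 -0.5  0.1
  0.9  0.1]
axis 0/14/31/44 [ 0.69542036 -0.04542897  0.10448129] [ 0.68823382 -0.04367028  0.1163666 ] [ 0.6795073  -0.04153471  0.13079876] [ 0.67283408 -0.03990163  0.14183512]
ball [ 0.66810223 -0.13448797  0.17929647] [ 0.62953713 -0.12505028  0.15402691]
2.6 [251. 146.] [228.  97.]
2.7 [248. 147.] [231.  96.]
2.8 [246. 147.] [234.  96.]
2.9 [243. 147.] [238.  96.]
3.0 [240. 147.] [241.  96.]
3.1 [237. 146.] [244.  97.]
3.2 [235. 145.] [247.  98.]
3.3 [232. 145.] [251.  99.]
```

Emit:
jog_arm(
  series=[
    {"dx":0,"dy":0.034,"dz":-0.006,"spin":0,"grip":0.65},
    {"dx":0,"dy":0.034,"dz":-0.006,"spin":0,"grip":0.65},
    {"dx":0,"dy":0,"dz":0,"spin":-7,"grip":0.65},
    {"dx":0.04,"dy":0,"dz":0,"spin":0,"grip":0.65},
    {"dx":0.03,"dy":0,"dz":0,"spin":0,"grip":0.65},
  ],
  force=20,
)

```text
t: 10.82
tool_pos: [0.6817, -0.0354, 0.1719]
orientation: [1.108, 1.264, -1.117]
ft_force: [1.8, -0.4, -0.4]
gripper_width: 0.0302
```

```bash
python3 - <<'E'
from h import *
go(.6795,-.042,.132,.12)
E
```

```text
t 10.82 tcp [ 0.6817 -0.0354  0.1719] yaw 0.13 w 0.0302 q1,q6 [-0.1   1.34] F [ 1.8 -0.4 -0.4]
move dxyz [ 0.0399 -0.003   0.006 ] spin 0.6
```

Emit:
jog_arm(
  series=[
    {"dx":0.01,"dy":-0.003,"dz":0.006,"spin":0,"grip":0.65},
    {"dx":0.014,"dy":0,"dz":0,"spin":0,"grip":0.65},
    {"dx":0.01,"dy":0,"dz":0,"spin":0,"grip":0.65},
    {"dx":0.005,"dy":0,"dz":0,"spin":0,"grip":0.65},
    {"dx":0,"dy":0,"dz":0,"spin":0,"grip":0.65},
  ],
)

```text
t: 11.45
tool_pos: [0.6794, -0.0407, 0.1316]
orientation: [1.106, 1.265, -1.115]
ft_force: [-0.5, 0.4, -0.7]
gripper_width: 0.0296
```

```bash
python3 - <<'E'
from h import *
go(.6795,-.042,.131,.12)
E
```

```text
t 11.45 tcp [ 0.6794 -0.0407  0.1316] yaw 0.132 w 0.0296 q1,q6 [-0.11  1.33] F [-0.5  0.4 -0.7]
move dxyz [ 0.0006 -0.0001  0.0013] spin 0.7
```

No contact on the way in. Turning anticlockwise.

Emit:
jog_arm(
  series=[
    {"dx":0,"dy":0,"dz":0,"spin":-10.5,"grip":0.67},
    {"dx":0,"dy":0,"dz":0,"spin":-10.5,"grip":0.67},
    {"dx":0,"dy":0,"dz":0,"spin":-10.5,"grip":0.67},
    {"dx":0,"dy":0,"dz":0,"spin":-10.5,"grip":0.67},
  ],
)

```text
t: 11.95
tool_pos: [0.6803, -0.0411, 0.1343]
orientation: [0.534, 1.498, -0.543]
ft_force: [-0.6, -2.4, -0.9]
gripper_width: 0.028
```

```bash
python3 - <<'E'
from h import *
go(.6795,-.042,.131,2.9)
E
```

```text
t 11.95 tcp [ 0.6803 -0.0411  0.1343] yaw 0.883 w 0.028 q1,q6 [-0.11  0.58] F [-0.6 -2.4 -0.9]
move dxyz [ 0.0033 -0.0012 -0.0001] spin -115.6
```

Emit:
jog_arm(
  series=[
    {"dx":0.002,"dy":-0.001,"dz":0,"spin":-10.5,"grip":0.67},
    {"dx":0.002,"dy":0,"dz":0,"spin":-10.5,"grip":0.67},
    {"dx":0.001,"dy":0,"dz":0,"spin":-10.5,"grip":0.67},
    {"dx":0.001,"dy":0,"dz":0,"spin":-10.5,"grip":0.67},
  ],
)

```text
t: 12.45
tool_pos: [0.6804, -0.038, 0.1342]
orientation: [-0.051, 1.564, 0.048]
ft_force: [-10.4, 8.2, 8.6]
gripper_width: 0.0284
```

```bash
python3 - <<'E'
from h import *
go(.6795,-.042,.131,2.9)
p=manip.read_camera("wrist"); cv2.imwrite("pics/i.png",p["frame"])
E
```

```text
t 12.45 tcp [ 0.6804 -0.038   0.1342] yaw 1.633 w 0.0284 q1,q6 [-0.11 -0.17] F [-10.4   8.2   8.6]
move dxyz [ 0.0032 -0.0039 -0.0012] spin -72.6
```

View pics/i.png

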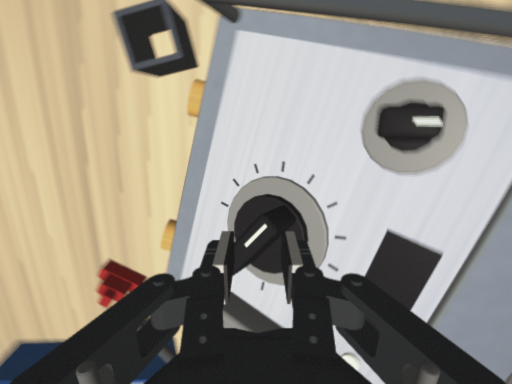

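The bar is between the fingers and following, with about 35° of lag and a light contact of 10 N. Carrying on.

Emit:
jog_arm(
  series=[
    {"dx":0,"dy":-0.001,"dz":0,"spin":-10.5,"grip":0.67},
    {"dx":0,"dy":-0.001,"dz":0,"spin":-10.5,"grip":0.67},
    {"dx":0,"dy":0,"dz":0,"spin":-10.5,"grip":0.67},
    {"dx":0,"dy":0,"dz":0,"spin":-10.5,"grip":0.67},
  ],
)

```text
t: 13.0
tool_pos: [0.6786, -0.0344, 0.1392]
orientation: [-0.631, 1.472, 0.638]
ft_force: [-14.9, 10.1, 9.6]
gripper_width: 0.0283
```

```bash
python3 - <<'E'
from h import *
go(.6795,-.042,.131,2.9)
E
```

```text
t 13.0 tcp [ 0.6786 -0.0344  0.1392] yaw 2.383 w 0.0283 q1,q6 [-0.11 -0.92] F [-14.9  10.1   9.6]
move dxyz [ 0.0081 -0.0059 -0.005 ] spin -29.6
```

Emit:
jog_arm(
  series=[
    {"dx":0,"dy":-0.003,"dz":-0.003,"spin":-10,"grip":0.67},
    {"dx":0,"dy":-0.002,"dz":-0.002,"spin":-10,"grip":0.67},
    {"dx":0.002,"dy":0,"dz":0,"spin":-10,"grip":0.67},
  ],
)

```text
t: 13.38
tool_pos: [0.6765, -0.0359, 0.1434]
orientation: [-1.039, 1.299, 1.06]
ft_force: [-25.0, 8.3, 27.1]
gripper_width: 0.028
```

```bash
python3 - <<'E'
from h import *
go(.6795,-.042,.131,2.9)
p=manip.read_camera("wrist"); cv2.imwrite("pics/j.png",p["frame"])
E
```

```text
t 13.38 tcp [ 0.6765 -0.0359  0.1434] yaw 2.928 w 0.028 q1,q6 [-0.11 -1.47] F [-25.    8.3  27.1]
move dxyz [ 0.0123 -0.0043 -0.0055] spin 1.6
```

View pics/j.png

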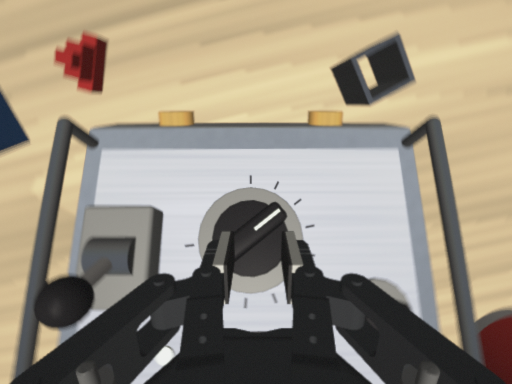

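The bar still needs about 45°. The fingers have ridden up to its top (force 27 N), so I'll lift off, realign with the bar and go in again with a narrower gap.

Emit:
jog_arm(
  series=[
    {"dx":-0.025,"dy":0,"dz":0,"spin":0,"grip":0.67},
    {"dx":-0.015,"dy":-0.004,"dz":-0.005,"spin":10.5,"grip":0.67},
    {"dx":0,"dy":0,"dz":0,"spin":10.5,"grip":0.67},
    {"dx":0,"dy":0,"dz":0,"spin":10.5,"grip":0.67},
    {"dx":0,"dy":0,"dz":0,"spin":10.5,"grip":0.67},
  ],
)

```text
t: 14.05
tool_pos: [0.6806, -0.0415, 0.1898]
orientation: [-0.475, 1.511, 0.493]
ft_force: [-0.1, 0.2, 0.4]
gripper_width: 0.0279
```

```bash
python3 - <<'E'
from h import *
go(.6785,-.0413,.1325,2.15)
p=manip.read_camera("wrist"); cv2.imwrite("pics/k.png",p["frame"])
E
```

```text
t 14.05 tcp [ 0.6806 -0.0415  0.1898] yaw 2.189 w 0.0279 q1,q6 [-0.12 -0.74] F [-0.1  0.2  0.4]
move dxyz [ 0.0573  0.0009 -0.0021] spin 2.2
```

View pics/k.png

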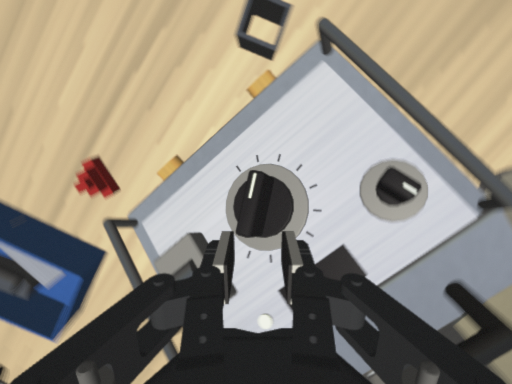

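The bar is now nearly parallel to the jaws, from (257,175) to (251,235), so going down over it.

Emit:
jog_arm(
  series=[
    {"dx":0.03,"dy":0.001,"dz":-0.002,"spin":0,"grip":0.68},
    {"dx":0.014,"dy":0,"dz":0,"spin":0,"grip":0.68},
    {"dx":0.01,"dy":0,"dz":0,"spin":0,"grip":0.68},
    {"dx":0.006,"dy":0,"dz":0,"spin":0,"grip":0.68},
    {"dx":0,"dy":0,"dz":0,"spin":0,"grip":0.68},
  ],
)

```text
t: 14.72
tool_pos: [0.6802, -0.0421, 0.1402]
orientation: [-0.479, 1.503, 0.488]
ft_force: [-4.3, 2.9, 2.0]
gripper_width: 0.0276
```

```bash
python3 - <<'E'
from h import *
go(.6785,-.0413,.1325,2.92)
E
```

```text
t 14.72 tcp [ 0.6802 -0.0421  0.1402] yaw 2.189 w 0.0276 q1,q6 [-0.12 -0.74] F [-4.3  2.9  2. ]
move dxyz [ 0.0077  0.0016 -0.0011] spin -41.9
```

Emit:
jog_arm(
  series=[
    {"dx":0.005,"dy":0.001,"dz":0,"spin":-5,"grip":0.68},
    {"dx":0.003,"dy":0,"dz":0,"spin":-10,"grip":0.68},
    {"dx":0.001,"dy":0,"dz":0,"spin":-10,"grip":0.68},
  ],
)

```text
t: 15.1
tool_pos: [0.6792, -0.0392, 0.1424]
orientation: [-0.83, 1.388, 0.834]
ft_force: [-19.8, 13.0, 14.9]
gripper_width: 0.0272
```

```bash
python3 - <<'E'
from h import *
go(.6785,-.0413,.1325,2.92)
p=manip.read_camera("wrist"); cv2.imwrite("pics/l.png",p["frame"])
r=manip.cut_out(p,"dial_grip"); print([(x["conf"],cv2.minAreaRect(np.argwhere(x["mask"])[:,::-1].astype(np.float32))) for x in r[:1]])
E
```

```text
t 15.1 tcp [ 0.6792 -0.0392  0.1424] yaw 2.642 w 0.0272 q1,q6 [-0.12 -1.19] F [-19.8  13.   14.9]
move dxyz [ 0.0099 -0.0003 -0.0023] spin -15.9
[(0.93, ((257.0126953125, 235.2263641357422), (76.21830749511719, 77.22750091552734), 54.782405853271484))]
```

The cage keeps getting pushed off the slope. For the rest I'll lift off and push the bar's up-slope end with shut fingers, jaw plane turned along the slope for clearance.

Emit:
jog_arm(
  series=[
    {"dx":-0.025,"dy":0,"dz":0,"spin":0,"grip":0.68},
    {"dx":-0.03,"dy":0,"dz":0,"spin":10.5,"grip":1},
    {"dx":0,"dy":0,"dz":0,"spin":10.5,"grip":1},
    {"dx":0,"dy":0,"dz":0,"spin":10.5,"grip":1},
    {"dx":0,"dy":0,"dz":0,"spin":10.5,"grip":1},
  ],
)

```text
t: 15.82
tool_pos: [0.6799, -0.039, 0.2032]
orientation: [-0.249, 1.536, 0.261]
ft_force: [0.6, -0.3, 0.3]
gripper_width: -0.0
```

Emit:
jog_arm(
  series=[
    {"dx":0,"dy":0,"dz":0,"spin":10.5,"grip":1},
    {"dx":0,"dy":0,"dz":0,"spin":10.5,"grip":1},
    {"dx":0,"dy":0,"dz":0,"spin":10.5,"grip":1},
    {"dx":0,"dy":0,"dz":0,"spin":0,"grip":1},
  ],
)

```text
t: 16.32
tool_pos: [0.6809, -0.039, 0.2056]
orientation: [0.194, 1.542, -0.174]
ft_force: [-1.2, -0.1, 0.2]
gripper_width: 0.0001
```

```bash
cat > pt.py <<'E'
from fit import *
q=np.load("q.npy"); sd,sl=q[4:]
pt=lambda s,off,y:W(q,(e+s*up+off*n+y*Y)[None])[0]
E
python3 - <<'E'
from pt import *
for y in (-.043,-.02,-.015): print(y,pt(sd+.017,.027,y))
t=pt(sd+.017,.027,-.043); go(*t,1.35)
p=manip.read_camera("wrist"); np.save("w4.npy",p,allow_pickle=True); cv2.imwrite("pics/m.png",p["frame"])
E
```

```text
-0.043 [ 0.6853577  -0.08723531  0.13638699]
-0.02 [ 0.69082495 -0.06489456  0.13638699]
-0.015 [ 0.69201349 -0.06003787  0.13638699]
t 16.32 tcp [ 0.6809 -0.039   0.2056] yaw 1.336 w 0.0001 q1,q6 [-0.12  0.12] F [-1.2 -0.1  0.2]
move dxyz [ 0.0688 -0.0469  0.0142] spin -0.8
```

View pics/m.png

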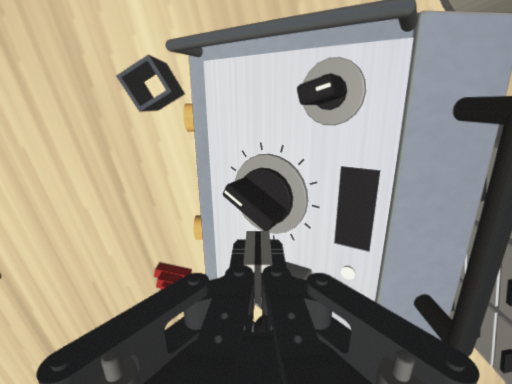

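The bar's mark end is at (230,190), about 35–40° short of pointing down-slope, and its far end is under the fingers near (270,228). Moving to its -y side and going down.

Emit:
jog_arm(
  series=[
    {"dx":0,"dy":-0.024,"dz":0.007,"spin":0,"grip":1},
    {"dx":0,"dy":-0.023,"dz":0.007,"spin":0,"grip":1},
    {"dx":0.03,"dy":0,"dz":0,"spin":0,"grip":1},
    {"dx":0.025,"dy":0,"dz":0,"spin":0,"grip":1},
    {"dx":0.01,"dy":0,"dz":0,"spin":0,"grip":1},
  ],
)

```text
t: 17.0
tool_pos: [0.6866, -0.089, 0.141]
orientation: [0.17, 1.54, -0.151]
ft_force: [0.0, 0.2, 0.9]
gripper_width: -0.0
```

```bash
python3 - <<'E'
from pt import *
t=pt(sd+.017,.027,-.043); go(*t,1.33)
E
```

```text
t 17.0 tcp [ 0.6866 -0.089   0.141 ] yaw 1.366 w -0.0 q1,q6 [-0.19  0.01] F [0.  0.2 0.9]
move dxyz [ 0.0046  0.0014 -0.0017] spin 2.0
```

Emit:
jog_arm(
  series=[
    {"dx":0.004,"dy":0,"dz":0,"spin":2,"grip":1},
    {"dx":0,"dy":0.008,"dz":0,"spin":0,"grip":1},
    {"dx":0,"dy":0.008,"dz":0,"spin":0,"grip":1},
    {"dx":0,"dy":0.005,"dz":0,"spin":0,"grip":1},
  ],
)

```text
t: 17.5
tool_pos: [0.694, -0.0687, 0.1407]
orientation: [0.195, 1.53, -0.179]
ft_force: [10.8, -11.7, 0.7]
gripper_width: -0.0002
```

```bash
python3 - <<'E'
from pt import *
t=pt(sd+.017,.027,-.018); go(*t,1.33)
E
```

```text
t 17.5 tcp [ 0.694  -0.0687  0.1407] yaw 1.332 w -0.0002 q1,q6 [-0.16  0.08] F [ 10.8 -11.7   0.7]
move dxyz [ 0.0042  0.0049 -0.0041] spin 0.1
```

```bash
cat > mark.py <<'E'
from pt import *
def mark(w):
    "dial angle from white mark: bright blob inside the dark dial top"
    T=np.linalg.inv(w["camera_from_world"]); best=[]
    a44=pt(sd,.044,0); N=pt(sd,1.044,0)-a44; U=pt(sd+1,.044,0)-a44; V=pt(sd,.044,1)-a44
    K=np.array([[w["fx"],0,w["cx"]],[0,w["fy"],w["cy"]],[0,0,1.]])
    g=cv2.cvtColor(w["frame"],cv2.COLOR_BGR2GRAY)
    dial=np.zeros_like(g); th=np.linspace(0,6.28,60)
    poly=proj(w,np.array([a44+.0255*(np.cos(t)*U+np.sin(t)*V) for t in th])).astype(np.int32); cv2.fillPoly(dial,[poly],255)
    _,lab,st,ce=cv2.connectedComponentsWithStats(((g>170)&(dial>0)).astype(np.uint8))
    for i in range(1,len(st)):
        if st[i,4]<8: continue
        v,u=np.where(lab==i); n_=cv2.undistortPoints(np.c_[u,v].astype(float).reshape(-1,1,2),K,np.array(w["D"],float))[:,0]
        d=np.c_[n_[:,0],-n_[:,1],-np.ones(len(n_))]@T[:3,:3].T; o=T[:3,3]
        X=o+d*(((a44-o)@N)/(d@N))[:,None]-a44; S=np.c_[X@U,X@V]; c=S.mean(0)
        ev,E=np.linalg.eigh(np.cov(S.T)); ax=E[:,1]; ax=ax if ax@c>0 else -ax  # mark on -x half: points to -x
        print("blob",st[i,4],"px",ce[i].round(),"centre s,y mm",(c*1e3).round(1),"len",(4e3*np.sqrt(ev[::-1])).round(1),"dial by axis",round(float(np.arctan2(ax[1],-ax[0])),3),"by centre",round(float(np.arctan2(c[1],-c[0])),3))
E
python3 - <<'E'
from mark import *
mark(np.load("w3.npy",allow_pickle=True).item()); print(); mark(np.load("w4.npy",allow_pickle=True).item()); print()
w=manip.read_camera("wrist"); cv2.imwrite("pics/n.png",w["frame"]); mark(w); np.save("w5.npy",w,allow_pickle=True)
E
```

```text
blob 52 px [238. 112.] centre s,y mm [11.2  4.1] len [23.3  2.5] dial by axis 2.791 by centre 2.792
blob 394 px [224. 131.] centre s,y mm [-12.3  13.1] len [38.8 15.1] dial by axis 2.296 by centre 0.817
blob 106 px [260. 137.] centre s,y mm [ -9.4 -19.4] len [19.1  8.1] dial by axis 0.429 by centre -1.121

blob 48 px [233. 198.] centre s,y mm [-14.1   6.8] len [22.6  2.7] dial by axis 0.509 by centre 0.445
blob 593 px [237. 218.] centre s,y mm [-11.  -10.8] len [40.9 20.2] dial by axis 0.617 by centre -0.774

blob 153 px [193. 171.] centre s,y mm [-10.8  21. ] len [19.2  4.7] dial by axis -0.461 by centre 1.094
blob 100 px [190. 197.] centre s,y mm [-14.9   4.6] len [22.1  3. ] dial by axis 0.282 by centre 0.299
blob 1470 px [205. 228.] centre s,y mm [ -4.7 -12.9] len [46.6 21.5] dial by axis 0.338 by centre -1.224
```

The white mark is a usable gauge: the dial was at 0.51 before the push and is at 0.28 now. Pushing on.

Emit:
jog_arm(
  series=[
    {"dx":0,"dy":0.005,"dz":-0.003,"spin":0,"grip":1},
    {"dx":0,"dy":0.006,"dz":-0.002,"spin":0,"grip":1},
    {"dx":0,"dy":0.004,"dz":0,"spin":0,"grip":1},
  ],
)

```text
t: 17.92
tool_pos: [0.6939, -0.0617, 0.1428]
orientation: [0.185, 1.523, -0.194]
ft_force: [-5.4, -31.5, -5.9]
gripper_width: 0.0001
```

```bash
python3 - <<'E'
from mark import *
t=pt(sd+.017,.027,-.018); go(*t,1.33)
w=manip.read_camera("wrist"); mark(w)
E
```

```text
t 17.93 tcp [ 0.6939 -0.0617  0.1428] yaw 1.328 w 0.0001 q1,q6 [-0.14  0.1 ] F [ -5.4 -31.5  -5.9]
move dxyz [ 0.0063 -0.0018 -0.0025] spin -0.1
blob 278 px [193. 187.] centre s,y mm [-14.   17.2] len [24.4  7.9] dial by axis -0.665 by centre 0.887
blob 82 px [193. 213.] centre s,y mm [-16.1   0.3] len [23.8  2.8] dial by axis -0.037 by centre 0.019
blob 1170 px [210. 239.] centre s,y mm [ -4.  -13.9] len [39.3 21.1] dial by axis 0.184 by centre -1.293
```

The dial now reads between -0.04 and 0.02 with the force up to 31 N, so it is at the stop. I'll hold, back off, lift and turn for the lever.

Emit:
jog_arm(
  series=[
    {"dx":0,"dy":0.001,"dz":0,"spin":0,"grip":1},
    {"dx":0,"dy":0,"dz":0,"spin":0,"grip":1},
    {"dx":0,"dy":-0.012,"dz":0,"spin":0,"grip":1},
    {"dx":-0.03,"dy":-0.005,"dz":0,"spin":0,"grip":1},
    {"dx":-0.05,"dy":0,"dz":0,"spin":0,"grip":1},
  ],
)

```text
t: 18.6
tool_pos: [0.6855, -0.0792, 0.2218]
orientation: [0.182, 1.53, -0.197]
ft_force: [0.1, -0.4, -0.3]
gripper_width: 0.0001
```

```bash
python3 - <<'E'
from mark import *
b=np.array([.668,-.1345]); t=b+.034*np.array([.971,-.238]); go(*t,.22,-.24)
w=manip.read_camera("wrist"); mark(w)
r=manip.look_for(w,"switch_tip"); print([(round(x["conf"],2),toworld(w,x["point"]).round(3).tolist()) for x in r[:2]])
E
```

```text
t 18.6 tcp [ 0.6855 -0.0792  0.2218] yaw 1.328 w 0.0001 q1,q6 [-0.17  0.08] F [ 0.1 -0.4 -0.3]
move dxyz [ 0.0031 -0.0578  0.0302] spin 89.9
blob 187 px [213. 139.] centre s,y mm [-15.9  15.1] len [23.7  9.8] dial by axis -0.785 by centre 0.76
blob 51 px [213. 158.] centre s,y mm [-17.   -1.2] len [21.3  3.1] dial by axis -0.031 by centre -0.07
blob 365 px [222. 176.] centre s,y mm [ -8.3 -16.6] len [34.7 13.9] dial by axis -2.667 by centre -1.104
[]
```

The dial stays at its stop. Turning the tool for the lever.

Emit:
jog_arm(
  series=[
    {"dx":-0.005,"dy":0,"dz":0,"spin":10.5,"grip":1},
    {"dx":0,"dy":0,"dz":0,"spin":10.5,"grip":1},
    {"dx":0,"dy":0,"dz":0,"spin":10.5,"grip":1},
    {"dx":0,"dy":0,"dz":0,"spin":10.5,"grip":1},
    {"dx":0,"dy":0,"dz":0,"spin":10.5,"grip":1},
  ],
)

```text
t: 19.32
tool_pos: [0.6876, -0.0793, 0.2367]
orientation: [0.921, 1.319, -0.897]
ft_force: [-0.1, 0.0, 0.4]
gripper_width: -0.0
```

Emit:
jog_arm(
  series=[
    {"dx":0,"dy":0,"dz":0,"spin":10.5,"grip":1},
    {"dx":0,"dy":0,"dz":0,"spin":10.5,"grip":1},
    {"dx":0,"dy":0,"dz":0,"spin":10.5,"grip":1},
    {"dx":0,"dy":0,"dz":0,"spin":5,"grip":1},
  ],
)

```text
t: 19.82
tool_pos: [0.6877, -0.0793, 0.2378]
orientation: [1.418, 1.028, -1.361]
ft_force: [0.3, 0.4, -0.2]
gripper_width: -0.0
```

```bash
python3 - <<'E'
from h import *
go(.701,-.1426,.16,-.24)
w=manip.read_camera("wrist"); 
r=manip.look_for(w,"switch_tip"); print([(round(x["conf"],2),toworld(w,x["point"]).round(3).tolist()) for x in r[:2]])
E
```

```text
t 19.82 tcp [ 0.6877 -0.0793  0.2378] yaw -0.262 w -0.0 q1,q6 [-0.17  1.67] F [ 0.3  0.4 -0.2]
move dxyz [0.0793 0.025  0.0577] spin -1.3
[(0.64, [0.674, -0.138, 0.183]), (0.44, [0.551, 0.316, 0.067])]
```

Emit:
jog_arm(
  series=[
    {"dx":0,"dy":0.015,"dz":0.028,"spin":0,"grip":1},
    {"dx":0,"dy":0.015,"dz":0.029,"spin":0,"grip":1},
    {"dx":0.02,"dy":0,"dz":0,"spin":0,"grip":1},
    {"dx":0,"dy":0,"dz":0,"spin":0,"grip":1},
  ],
)

```text
t: 20.42
tool_pos: [0.7035, -0.143, 0.2188]
orientation: [1.408, 1.036, -1.35]
ft_force: [-0.8, -0.3, -0.4]
gripper_width: 0.0001
```

```bash
python3 - <<'E'
from h import *
go(.707,-.1435,.162,-.24)
E
```

```text
t 20.43 tcp [ 0.7035 -0.143   0.2188] yaw -0.248 w 0.0001 q1,q6 [-0.25  1.57] F [-0.8 -0.3 -0.4]
move dxyz [ 0.0569  0.0004 -0.0004] spin -0.4
```

Emit:
jog_arm(
  series=[
    {"dx":0.025,"dy":0.001,"dz":0,"spin":0,"grip":1},
    {"dx":0.02,"dy":0,"dz":0,"spin":0,"grip":1},
    {"dx":0.012,"dy":0,"dz":0,"spin":0,"grip":1},
    {"dx":0,"dy":0,"dz":0,"spin":0,"grip":1},
  ],
)

```text
t: 20.92
tool_pos: [0.708, -0.1414, 0.1616]
orientation: [1.405, 1.038, -1.345]
ft_force: [0.6, -0.8, -0.0]
gripper_width: 0.0
```

```bash
python3 - <<'E'
from h import *
u=np.array([.971,-.238]); f=np.array([.6295,-.125])+.024*u
go(*f,.145,-.24)
E
```

```text
t 20.93 tcp [ 0.708  -0.1414  0.1616] yaw -0.242 w 0.0 q1,q6 [-0.25  1.57] F [ 0.6 -0.8 -0. ]
move dxyz [ 0.0134 -0.057   0.0029] spin -0.1
```

Emit:
jog_arm(
  series=[
    {"dx":0,"dy":-0.013,"dz":0,"spin":0,"grip":1},
    {"dx":0.003,"dy":-0.012,"dz":0.001,"spin":0,"grip":1},
    {"dx":0.004,"dy":-0.012,"dz":0.001,"spin":0,"grip":1},
    {"dx":0.005,"dy":-0.012,"dz":0.001,"spin":0,"grip":1},
  ],
)

```text
t: 21.42
tool_pos: [0.6617, -0.1325, 0.1516]
orientation: [1.408, 1.031, -1.337]
ft_force: [2.6, -0.0, 0.1]
gripper_width: -0.0
```

```bash
python3 - <<'E'
from h import *
u=np.array([.971,-.238]); f=np.array([.6295,-.125])+.024*u
go(*f,.145,-.24)
E
```

```text
t 21.43 tcp [ 0.6617 -0.1325  0.1516] yaw -0.241 w -0.0 q1,q6 [-0.25  1.56] F [ 2.6 -0.   0.1]
move dxyz [ 0.006  -0.0095  0.0004] spin -0.1
```

The ball is moving with about 2.6 N. Pushing on to the stop.

Emit:
jog_arm(
  series=[
    {"dx":0.003,"dy":-0.006,"dz":0,"spin":0,"grip":1},
    {"dx":0.002,"dy":-0.005,"dz":0,"spin":0,"grip":1},
  ],
)

```text
t: 21.68
tool_pos: [0.6527, -0.1301, 0.1479]
orientation: [1.41, 1.025, -1.333]
ft_force: [29.2, -5.7, -0.3]
gripper_width: -0.0002
```

Emit:
jog_arm(
  series=[
    {"dx":0,"dy":-0.003,"dz":0,"spin":0,"grip":1},
    {"dx":0,"dy":-0.003,"dz":0,"spin":0,"grip":1},
  ],
)

```text
t: 21.92
tool_pos: [0.6526, -0.1301, 0.1487]
orientation: [1.416, 1.01, -1.319]
ft_force: [33.7, -8.0, -19.5]
gripper_width: -0.0001
```

The force rose to 30 N exactly where the off stop was predicted. Backing off, rising and verifying.

Emit:
jog_arm(
  series=[
    {"dx":0,"dy":0.015,"dz":0,"spin":0,"grip":1},
    {"dx":-0.03,"dy":0.01,"dz":0,"spin":0,"grip":1},
    {"dx":-0.05,"dy":0,"dz":0,"spin":0,"grip":1},
    {"dx":-0.05,"dy":-0.03,"dz":0,"spin":0,"grip":1},
    {"dx":0,"dy":-0.06,"dz":0,"spin":0,"grip":1},
  ],
)

```text
t: 22.55
tool_pos: [0.5792, -0.112, 0.2759]
orientation: [1.416, 1.011, -1.319]
ft_force: [1.3, 0.4, 1.0]
gripper_width: -0.0
```

Emit:
jog_arm(
  series=[
    {"dx":0,"dy":-0.06,"dz":0,"spin":0,"grip":1},
    {"dx":0,"dy":-0.06,"dz":0,"spin":0,"grip":1},
    {"dx":0,"dy":0,"dz":0,"spin":0,"grip":1},
  ],
)

```text
t: 22.92
tool_pos: [0.4567, -0.0817, 0.2658]
orientation: [1.416, 1.01, -1.318]
ft_force: [0.4, -0.2, -0.1]
gripper_width: -0.0001
```

```bash
python3 - <<'E'
from mark import *
go(.5,0)
ims=[]
for c in ["top","wrist","scene"]:
    w=manip.read_camera(c); ims.append(w["frame"])
    print(c)
    for t in ["switch_tip","dial_grip","trim_end","spray_can","offcut","bracket","stock_can","stock_tin"]:
        r=manip.look_for(w,t); print(t,[(round(x["conf"],2),toworld(w,x["point"]).round(3).tolist()) for x in r[:1]])
    if c!="scene": mark(w)
    print("expected ball off px",proj(w,pt(sl,.022,-.093)+.05*(np.cos(.5)*(pt(sl,1,0)-pt(sl,0,0))-np.sin(.5)*(pt(sl+1,0,0)-pt(sl,0,0)))).round())
a=cv2.resize(ims[0][40:230,90:350],(780,570))
b=cv2.resize(ims[0][60:190,200:330],(390,390)); c=cv2.resize(ims[1],(400,300)); d=cv2.resize(ims[2][100:300,100:460],(400,222))
o=np.zeros((600,800,3),np.uint8); o[:390,:390]=b; o[:300,400:]=c; o[310:532,400:]=d; f=cv2.resize(ims[0][170:290,90:230],(245,210)); o[390:600,:245]=f
cv2.imwrite("pics/z.png",o)
E
```

```text
t 22.93 tcp [ 0.4567 -0.0817  0.2658] yaw -0.24 w -0.0001 q1,q6 [-0.26  1.55] F [ 0.4 -0.2 -0.1]
move dxyz [ 0.002   0.0225 -0.0896] 
top
switch_tip [(0.45, [0.444, 0.319, 0.005])]
dial_grip [(0.73, [0.687, -0.043, 0.117])]
trim_end [(0.35, [0.63, -0.128, 0.158])]
spray_can [(0.8, [0.535, 0.326, 0.167])]
offcut [(0.52, [0.595, 0.084, 0.048])]
bracket [(0.44, [0.53, -0.158, 0.037])]
stock_can [(0.63, [0.535, 0.322, 0.168])]
stock_tin [(0.8, [0.378, 0.329, 0.085])]
expected ball off px [[293. 154.]]
wrist
switch_tip [(0.97, [0.622, -0.132, 0.159])]
dial_grip [(0.8, [0.663, -0.042, 0.124])]
trim_end [(0.74, [0.645, -0.034, 0.071])]
spray_can []
offcut [(0.58, [0.595, 0.083, 0.048])]
bracket [(0.88, [0.523, -0.158, 0.04])]
stock_can [(0.61, [0.459, 0.313, 0.033])]
stock_tin [(0.65, [0.385, 0.313, 0.057])]
blob 15 px [138.   3.] centre s,y mm [-15.9  19.5] len [11.5  2.2] dial by axis 2.436 by centre 0.886
blob 32 px [161.   7.] centre s,y mm [-19.4  -1.7] len [13.3  2.5] dial by axis -0.013 by centre -0.087
expected ball off px [[258.   1.]]
scene
switch_tip [(0.33, [0.601, 0.091, 0.042])]
dial_grip [(0.82, [0.693, -0.033, 0.128])]
trim_end [(0.46, [0.754, 0.044, 0.155])]
spray_can [(0.65, [0.562, 0.34, 0.125])]
offcut [(0.78, [0.602, 0.088, 0.04])]
bracket [(0.71, [0.531, -0.154, 0.018])]
stock_can [(0.74, [0.473, 0.329, 0.177])]
stock_tin [(0.55, [0.473, 0.327, 0.177])]
expected ball off px [[201. 176.]]
```

View pics/z.png

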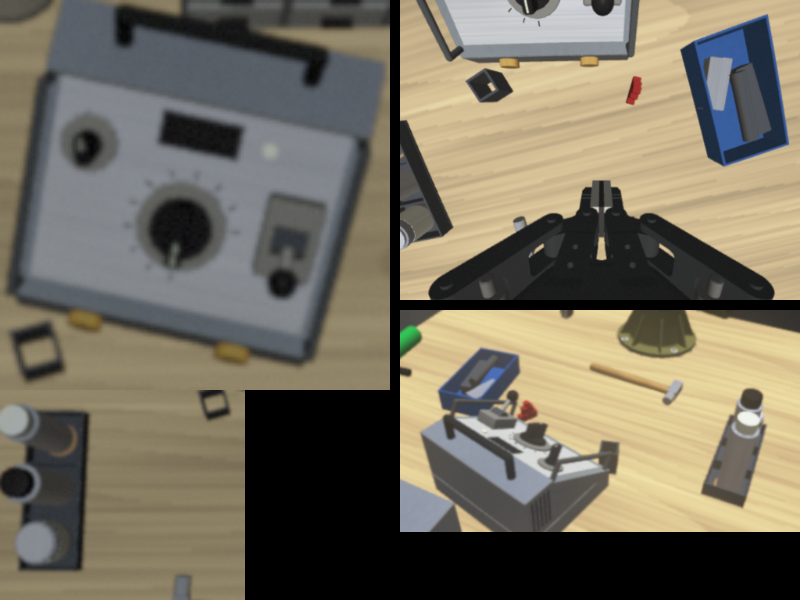

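The last picture shows the ball at top-view pixel (293.7,154.3), against (293,154) predicted for off. The mark points straight down-slope, the can is upright, and the bystanders are in place.

```bash
python3 -c "
from workcell import manip
print(manip.finish_job())"
```

```text
the job is handed in; nothing more can be done
None
```

I put the spray can in the tray's empty compartment, turned the big dial to its anticlockwise stop, then flipped the power lever to off and handed the job in. It took about 23 s of robot time; no verdict was reported.

**What I did**
- **Can:** I gripped it from above, lowered it until its weight came off the wrist, and released it at about (0.543, 0.335).
- **Dial:** It started at about 2.8 rad. Turning it between loosely spaced fingers got it to about 0.5 rad, with the fingers twice riding up (up to about 38 N at the wrist). I finished by pushing the bar with shut fingers until the force rose to about 32 N at the stop.
- **Lever:** I pushed the ball down-slope until it hit the off stop, then moved the arm clear.

**Last checks**
- **Dial:** The white mark reads between -0.09 and 0.02 rad, which is the stop within the error of my measurement.
- **Lever:** The ball is within 1 pixel of where it should be when off.
- **Can:** It stands upright in its compartment.
- **Bystanders:** The offcut, bracket, stock tin and stock can show no visible shift.
- **Small knob:** It looks unturned, but I only compared it by eye.

The networks gave a few wrong or low-confidence detections in the last pictures, such as naming the lever ball as the small knob. For the lever and dial I relied on my projections and the pictures instead.

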